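Drive a tapered pin home to pull two clamp leaves into line

TASK

The two steel leaves on the clamp block have swung out of line on their bolt. Bring their holes near enough over the hole in the block, then drive the tapered pin from the stand down through both leaves into the block, so that its taper pulls them into line, and leave it pushed fully home, its head flat on the upper leaf. Leave the stub pin in the stand and do not disturb the two vials and the bottle.

Things in the scene. Friction and masses are not known exactly. Their poses are not given: they have to be found in the camera images.
- block: Fixed dark grey metal clamp block, 150 x 64 mm and 46 mm high on an 8 mm thick flange of 170 x 82 mm; origin: centre of its underside, on the bench. Its x axis runs along its length, z up. A bolt (black head, 22 mm washer) stands at x = +55 mm and is the pivot of both leaves; its head ends 67 mm above the bench. The leaves point from the bolt to the block's -x end.
- block_hole (a point): Centre of the mouth of the block's vertical hole, at the block's top face (46 mm above the bench), 65 mm from the bolt axis (block x = -10 mm). The hole is 15.5 mm wide, 38 mm deep. With the leaves in line the mouth of the stack lies 12 mm above this point.
- lower_leaf (a joint): Angle of the lower leaf about the bolt (rad): 0 when its hole is in line with the block's hole, positive counter-clockwise seen from above (its free end goes to the block's -y side). Steel, 6 mm thick, 40 mm wide, reaches 127 mm from the bolt axis, lies on the block; 15.5 mm hole 65 mm from the bolt axis. It has stiff friction (about 2 N at its lug), stays where it is left, and stops at -0.45 and 0.45. Starts anywhere in -0.36..0.36.
- lower_leaf_lug (a point): Centre of the upright lug at the free end of the lower leaf, 119 mm from the bolt axis: a plain block 10 mm along the leaf, 8 mm across, top 84 mm above the bench, its foot on the lower leaf 52 mm above the bench. Push it sideways, or pinch it, to swing the leaf.
- upper_leaf (a joint): Angle of the upper leaf about the same bolt (rad), same sense, zero, stops, friction and starts as the lower leaf. Steel, 6 mm thick, 40 mm wide, reaches 103 mm from the bolt axis, lies on the lower leaf (its top 58 mm above the bench); 15.5 mm hole 65 mm from the bolt axis.
- upper_leaf_lug (a point): Centre of the upright lug of the upper leaf, 95 mm from the bolt axis: 10 mm along the leaf, 8 mm across, top 84 mm above the bench, foot on the upper leaf 58 mm above the bench.
- stand: Fixed grey open pin stand, 92 x 44 mm, its deck's top 62 mm above the bench; origin: centre of its underside; x along its length. Two holes, at x = -24 and +24 mm, hold the two pins, hanging by their heads; which pin is in which hole varies.
- pin_mid (a point): Middle of the tapered steel pin, half-way up (36 mm above its tip); z along the pin, up. Pin 72 mm long: the lowest 24 mm taper from 14 mm diameter down to a 5 mm wide tip, then 22 mm of straight shank, 14 mm diameter, then a round flat-topped head, 26 mm diameter and 26 mm high, with dark grooves. 90 g. It starts upright in the stand, its head on the deck. Fully home, this point is 2 mm above block_hole; head underside 58 mm and head top 84 mm above the bench.
- stub_pin: Straight blunt steel stub pin with a smaller head (19 mm diameter, 12 mm high, black dot on top), 38 mm long; hangs in the stand's other hole. Origin: centre of its foot. To be left there.
- vial_a: Small vial with purple cap, 24 mm wide, 54 mm high, standing on the block's +y side about 0.1 m from its middle line; origin under its centre. Bystander.
- vial_d: Small vial with amber cap, 26 mm wide, 60 mm high, standing 45 to 55 mm off the block's -x end, before the lugs; origin under its centre. Bystander.
- media_bottle: Clear bottle with blue cap, 69 mm wide, 129 mm high, standing behind the work; origin under its centre. Bystander.
Not all that is in view belongs to the job. What is shaped like the part that bears pin_mid but blue is not meant.

How it is judged:
By the outcome, as a careful person would: the job done as asked, in the order asked, and still so for the second after the job is handed in, with the robot touching nothing.
It also fails if it takes over 59 s, if anything falls off the work surface, if the arm or the gripper's body presses on something with over 40 N, if the wrist force passes 120 N, or if a joint passes its speed limit or range.

ROBOT

A 6-joint arm with a two-finger parallel gripper is mounted at the origin on a cart in front of the work surface, level with it; the furniture and walls round the work are solid. World frame = base frame: x ahead of the robot, y to its left, z up, the work surface at z = 0. Lengths are in m, angles in rad, forces in N, time in s.
With the tool pointing down it reaches from about 0.3 to 0.85 m from the base axis. Payload 5.4 kg.
Tool frame: the origin (TCP) lies midway between the tips of the shut fingers; the grasp point (between the pads) lies 19 mm behind it; z points along the fingers, y is the direction in which the jaws open and shut (so a half turn about z gives the same grasp; the last joint's range is limited). The gripper opens to 85 mm and grips with 20 to 120 N. Pads are 22 mm wide; open, the fingers measure 114 mm over their backs; the gripper's body (76 mm by 85 mm) begins 54 mm behind the grasp point. The pads swing forward as they close: fully open they stand 13 mm farther back than shut.
Start: joints at [1.086, 0.158, 1.597, -0, 1.386, -0.21], TCP at [0.156, 0.553, 0.231] pointing down, gripper open.
Joint ranges: [-2.91, 2.91], [-0.94, 2.29], [0.18, 2.7], [-1.29, 4.43], [0.17, 2.64], [-3, 3]. Speed limits (rad/s): [2.57, 2.57, 3.14, 3.14, 3.14, 3.14].

INTERFACE

Orientations are given as a unit quaternion [x, y, z, w].
In Python, from bench import arm gives the robot as it stands.
- The arm moves only by the shell command python3 -m pendant 'ROWS' [OPENING] [FORCE]. ROWS is JSON, a list of rows, each a list of 2 entries, a list of its own where there are three numbers: the shift along the tool's x, y, z in mm, then the turn about the tool's z in rad. In form: [[[dx, dy, dz], twist], ...]. A call has exactly 10 rows; each row shifts and turns the commanded pose from where the row before left it, along the tool's axes as they then stand; what a row does not reach is not made up. A row lasts 1/10 s, in which the tool goes at most 50 mm and 8.59 degrees, less where a joint would pass 70% of its speed; a pose out of reach is approached as far as the arm can. A call is refused whole if a number of a shift passes 50 or a number of a turn 0.15, either way. A call with a gripper value outside its range is refused whole. OPENING is the finger opening in mm, from 0 to 85.4, set as the call begins (- or left out, the last holds). The fingers move at their own pace and stop on an object; FORCE is the grip in N (left out, the last holds). Time passes only in rows, so rows that do not move let the fingers close, or fill a call up. It gives the time, the measured TCP pose, the force and the opening at its end, in the units of the state.
- arm.read_state(): the state, without advancing time (a new reading comes with each control period).
- arm.get_image(name): name is "side" or "top"; returns a dict with "frame" (400x640x3 uint8, red, green, blue), "z_map" (400x640 float32, m along the optical axis (not along the pixel's ray), 0 where there is no reading), "fx", "fy", "cx", "cy" (pixels), "R" (3x3) and "t" (3): a world point X has camera coordinates R X + t. Camera axes: x right, y down, z forward; pixel columns grow to the right and rows downward; lengths in m; the calibration is good to about 2 mm. A picture is of the moment at which its call begins.
- arm.finish_job(): hands the job in, once; it reports no verdict.
The state is a dict: "time_s": time; "q": joint angles; "joint_vel": joint speeds; "effort": joint torques, N m; "tool_pos": TCP position; "eef_rot": TCP orientation; "force": force on the tool from outside, world axes, zero at the start; "moment": the same for the moment, N m; "finger_gap": opening from 0.0 (shut) to 1.0 (fully open).
Only numpy, scipy, OpenCV 4.12 (cv2) and the standard library are available. Lean on these libraries where they do the work, as an engineer would, in place of code of your own. Each camera call takes 0.05 s, during which the arm holds its last target.

## Working session

There is one attempt and no reset: what is moved stays moved. The work goes in short steps, Python scripts to look and compute and a shell command to move; the robot and the scene stay as the last step left them, time stands still between calls to the robot, and variables do not carry over. Pictures are saved under pics/ and viewed, and the job is handed in when it is done.

```bash
ls; mkdir -p pics; python3 - <<'E'
from bench import arm
import cv2,numpy as np,pickle
s=arm.read_state();print(s)
for n in("top","side"):
    im=arm.get_image(n);cv2.imwrite(f"pics/{n}0.png",im["frame"][:,:,::-1]);pickle.dump(im,open(f"{n}0.pkl","wb"))
    print(n,im["fx"],im["fy"],im["cx"],im["cy"],im["R"],im["t"])
E
```

```text
pics
{'time_s': 0.0, 'q': array([ 1.08591894e+00,  1.59072984e-01,  1.59825685e+00, -1.24197132e-05,
        1.38621332e+00, -2.10106173e-01]), 'joint_vel': array([ 0.00155657, -0.00226414, -0.00182898,  0.00061323, -0.00067842,
       -0.0001438 ]), 'effort': array([ 7.57494799e-04, -3.95988357e+01, -3.31436706e+01, -2.45817182e-04,
        8.13332299e-03,  2.36787537e-05]), 'tool_pos': array([0.15574659, 0.55286494, 0.23029114]), 'eef_rot': array([ 1.36952625e-01,  9.90577118e-01, -9.19035471e-04, -3.26372986e-04]), 'force': array([ 0.02949096,  0.2657059 , -0.3258779 ]), 'moment': array([-0.00935939,  0.05072095,  0.02001333]), 'finger_gap': 0.9969426400299203}
top 433.77306169151996 433.77306169151996 329.5047359591705 199.53368351209804 [[ 0.45034634 -0.89279453  0.01030071]
 [-0.69713171 -0.3588108  -0.62069493]
 [ 0.55784904  0.27234674 -0.7839845 ]] [-0.42337608  0.33514092  0.69751743]
side 512.091949962886 512.091949962886 312.8696424533251 198.52620951367297 [[-0.99933155  0.03501228 -0.0105163 ]
 [ 0.02976789  0.61235252 -0.79002421]
 [-0.02122087 -0.78980917 -0.61298544]] [0.48916411 0.17383462 0.76308891]
```

View pics/top0.png

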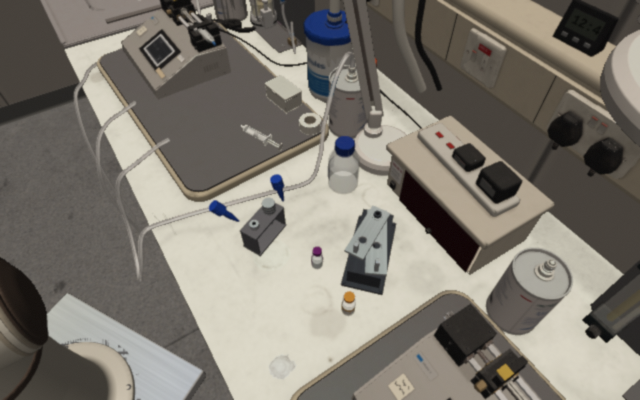

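View pics/side0.png

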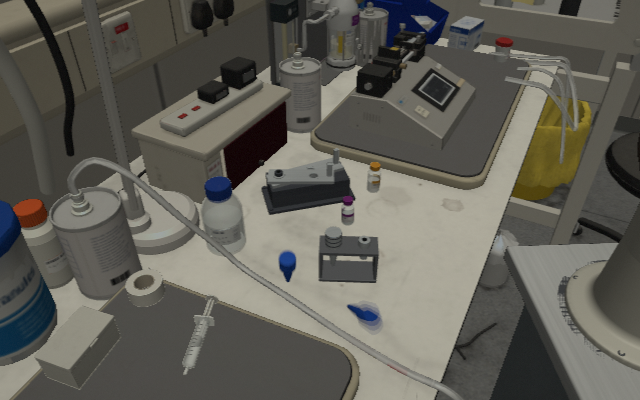

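```bash
cat > h.py <<'E'
import numpy as np,cv2,pickle
def load(n): return pickle.load(open(n+".pkl","rb"))
def K(im): return im["fx"],im["fy"],im["cx"],im["cy"]
def proj(im,X):
    c=np.asarray(X)@im["R"].T+im["t"];fx,fy,cx,cy=K(im);return np.stack([fx*c[...,0]/c[...,2]+cx,fy*c[...,1]/c[...,2]+cy],-1)
def ray(im,uv,z):
    fx,fy,cx,cy=K(im);uv=np.asarray(uv,float);d=np.stack([(uv[...,0]-cx)/fx,(uv[...,1]-cy)/fy,np.ones(uv.shape[:-1])],-1)@im["R"]
    C=-im["R"].T@im["t"];return C+d*((z-C[2])/d[...,2])[...,None]
def cloud(im):
    v,u=np.mgrid[:400,:640];fx,fy,cx,cy=K(im);Z=im["z_map"]
    return (np.stack([(u-cx)/fx*Z,(v-cy)/fy*Z,Z],-1)-im["t"])@im["R"]
def crop(im,x0,y0,x1,y1,s,name):
    c=im["frame"][y0:y1,x0:x1,::-1];cv2.imwrite(name,cv2.resize(c,None,fx=s,fy=s,interpolation=cv2.INTER_CUBIC))
E
python3 - <<'E'
from h import *
t=load("top0");s=load("side0")
crop(t,230,180,410,320,4,"pics/t1.png");crop(s,250,140,400,290,4,"pics/s1.png")
for im in(t,s): print(-im["R"].T@im["t"],proj(im,[0.156,.553,.231]))
for n,uv in(("vial d",(348,300)),("va",(317,255)),("bottle",(343,165)),("block",(370,250)),("stand",(265,225))): print(n,ray(t,uv,0.05))
E
```

```text
[ 0.0351938  -0.44770226  0.7592242 ] [-156.27671213  133.14052016]
[0.49985585 0.4791198  0.61024015] [1301.40815966 1143.06570945]
vial d [ 0.35304523 -0.33207981  0.05      ]
va [ 0.40943246 -0.24059441  0.05      ]
bottle [ 0.64117215 -0.18387491  0.05      ]
block [ 0.46540844 -0.32558841  0.05      ]
stand [ 0.42343429 -0.11632914  0.05      ]
```

View pics/t1.png

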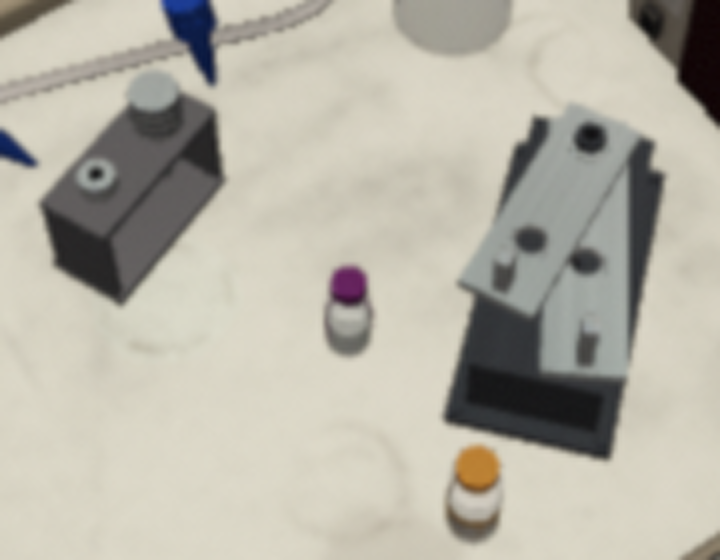

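View pics/s1.png

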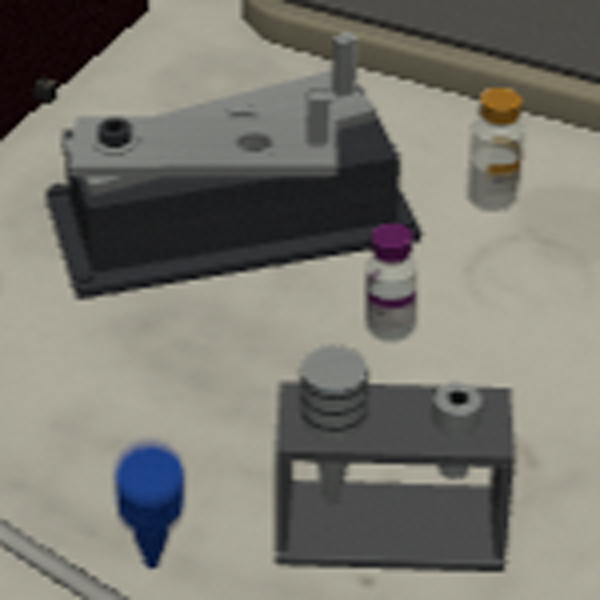

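```bash
python3 - <<'E'
from h import *
t=load("top0");s=load("side0")
T=lambda x,y:(230+x/4-.4,180+y/4-.4)
S=lambda x,y:(250+x/4-.4,140+y/4-.4)
c=ray(t,[T(445,420),T(610,458),T(663,175),T(537,118)],0.008);print("flange T",c.round(4))
c2=ray(s,[S(420,237),S(80,297),S(48,187)],0.008);print("flange S",c2.round(4))
print("bolt",ray(t,T(590,136),.067),ray(s,S(115,129),.067))
print("uhole T",ray(t,T(530,240),.058),"S",ray(s,S(254,142),.058))
print("lhole T",ray(t,T(585,260),.052))
print("ulug top",ray(t,T(507,250),.084),ray(s,S(319,96),.084))
print("llug top",ray(t,T(588,319),.084),ray(s,S(345,38),.084))
print("pin top",ray(t,T(155,90),.088),ray(s,S(334,364),.088))
print("stub",ray(t,T(96,174),.074),ray(s,S(457,397),.074))
print("vialA",ray(t,T(350,280),.054),ray(s,S(392,238),.054))
print("vialD",ray(t,T(478,463),.060),ray(s,S(501,101),.060))
# depth checks
for n,im in(("t",t),("s",s)):
    P=cloud(im);ok=im["z_map"]>0
    for nm,lo,hi in(("head",.08,.095),("lugs",.075,.09)):
        pass
    for nm,box in(("pin",(.42,.50,-.16,-.06,.084,.093)),("bolt",(.48,.58,-.36,-.28,.063,.072)),("ua",(.36,.45,-.28,-.2,.05,.058)),("lugs",(.36,.48,-.37,-.26,.078,.09))):
        m=ok&(P[...,0]>box[0])&(P[...,0]<box[1])&(P[...,1]>box[2])&(P[...,1]<box[3])&(P[...,2]>box[4])&(P[...,2]<box[5])
        q=P[m]
        if len(q): print(n,nm,len(q),q.mean(0).round(4),((q.min(0)+q.max(0))/2).round(4), np.ptp(q,0).round(4))
E
```

```text
flange T [[ 0.3944 -0.2995  0.008 ]
 [ 0.412  -0.3774  0.008 ]
 [ 0.5761 -0.3399  0.008 ]
 [ 0.5802 -0.2651  0.008 ]]
flange S [[ 0.3992 -0.292   0.008 ]
 [ 0.5606 -0.2545  0.008 ]
 [ 0.5792 -0.3411  0.008 ]]
bolt [ 0.53920663 -0.30740054  0.067     ] [ 0.54227132 -0.30471785  0.067     ]
uhole T [ 0.47509309 -0.30411354  0.058     ] S [ 0.47780628 -0.30379721  0.058     ]
lhole T [ 0.48048975 -0.33112352  0.052     ]
ulug top [ 0.44893127 -0.30223446  0.084     ] [ 0.4477324 -0.3020416  0.084    ]
llug top [ 0.43219234 -0.34978754  0.084     ] [ 0.43232358 -0.35092538  0.084     ]
pin top [ 0.45219134 -0.11078148  0.088     ] [ 0.45350347 -0.11181163  0.088     ]
stub [ 0.40407382 -0.10565341  0.074     ] [ 0.40599703 -0.10617634  0.074     ]
vialA [ 0.41791836 -0.23639198  0.054     ] [ 0.41933854 -0.23294102  0.054     ]
vialD [ 0.35738065 -0.33168113  0.06      ] [ 0.35881704 -0.32900244  0.06      ]
t pin 125 [ 0.4505 -0.1106  0.0878] [ 0.4508 -0.1104  0.0879] [0.027  0.0264 0.0078]
t bolt 45 [ 0.5396 -0.3081  0.0663] [ 0.5405 -0.3078  0.067 ] [0.0142 0.0147 0.0077]
t ua 68 [ 0.4166 -0.2362  0.0533] [ 0.4173 -0.2365  0.0531] [0.0183 0.0173 0.0061]
t lugs 55 [ 0.4366 -0.3282  0.0827] [ 0.4368 -0.328   0.0823] [0.0242 0.0575 0.0083]
s pin 176 [ 0.4544 -0.1071  0.0879] [ 0.454  -0.1087  0.0874] [0.0248 0.0269 0.0066]
s bolt 45 [ 0.5436 -0.3051  0.0663] [ 0.544  -0.3059  0.0659] [0.0132 0.016  0.0057]
s ua 69 [ 0.4199 -0.2333  0.0533] [ 0.4201 -0.234   0.0535] [0.018  0.0201 0.007 ]
s lugs 51 [ 0.44   -0.327   0.0823] [ 0.4403 -0.3257  0.0821] [0.0242 0.06   0.007 ]
```

```bash
python3 - <<'E'
from h import *
for n in("top0","side0"):
    im=load(n);P=cloud(im)[im["z_map"]>0]
    for y in np.arange(-.45,.8,.1):
        r=[]
        for x in np.arange(.2,.75,.1):
            m=(abs(P[:,0]-x)<.05)&(abs(P[:,1]-y)<.05)
            r.append("%.2f"%P[m,2].max() if m.sum()>3 else " -- ")
        print(n,"y%.2f"%y,r)
E
```

```text
top0 y-0.45 ['0.10', '0.17', '0.17', '0.14', '0.20', '0.38']
top0 y-0.35 ['0.03', '0.06', '0.09', '0.07', '0.16', '0.16']
top0 y-0.25 ['0.00', '0.00', '0.08', '0.06', '0.14', '0.14']
top0 y-0.15 ['0.01', '0.00', '0.09', '0.09', '0.13', '0.37']
top0 y-0.05 ['0.00', '0.01', '0.09', '0.09', '0.05', '0.06']
top0 y0.05 ['-0.89', '0.02', '0.06', '0.03', '0.05', '0.05']
top0 y0.15 ['-0.89', '0.02', '0.03', '0.03', '0.03', '0.04']
top0 y0.25 [' -- ', '-0.14', '0.04', '0.05', '0.03', '0.12']
top0 y0.35 [' -- ', '-0.89', '0.00', '0.04', '0.07', '0.12']
top0 y0.45 [' -- ', '-0.89', '-0.03', '0.04', '0.04', '0.10']
top0 y0.55 [' -- ', '-0.89', '-0.89', '-0.05', '0.03', '0.08']
top0 y0.65 [' -- ', '-0.89', '-0.89', '-0.89', '0.01', '0.03']
top0 y0.75 [' -- ', '-0.88', '-0.89', '-0.88', '-0.89', '0.01']
side0 y-0.45 ['0.10', '0.17', '0.17', '0.14', '0.21', '0.33']
side0 y-0.35 ['0.03', '0.04', '0.09', '0.08', '0.16', '0.18']
side0 y-0.25 ['0.00', '0.00', '0.08', '0.08', '0.14', '0.14']
side0 y-0.15 ['0.00', '0.00', '0.09', '0.09', '0.13', '0.44']
side0 y-0.05 ['0.00', '0.00', '0.09', '0.09', '0.05', '0.06']
side0 y0.05 ['0.00', '0.02', '0.04', '0.03', '0.05', '0.05']
side0 y0.15 ['0.00', '0.02', '0.03', '0.03', '0.03', '0.03']
side0 y0.25 [' -- ', ' -- ', ' -- ', ' -- ', ' -- ', ' -- ']
side0 y0.35 [' -- ', ' -- ', ' -- ', ' -- ', ' -- ', ' -- ']
side0 y0.45 [' -- ', ' -- ', ' -- ', ' -- ', ' -- ', ' -- ']
side0 y0.55 [' -- ', ' -- ', ' -- ', ' -- ', ' -- ', ' -- ']
side0 y0.65 [' -- ', ' -- ', ' -- ', ' -- ', ' -- ', ' -- ']
side0 y0.75 [' -- ', ' -- ', ' -- ', ' -- ', ' -- ', ' -- ']
```

```bash
python3 -m pendant '[[[0,0,0],-0.124],[[0,0,0],-0.124],[[0,0,0],-0.124],[[0,0,0],-0.125],[[-40,0,0],0],[[-39,0,0],0],[[0,-45,0],0],[[0,-45,0],0],[[0,-45,0],0],[[0,-45,0],0]]' 85
```

```text
time_s: 1.1
tool_pos: [0.2727, 0.3934, 0.2305]
eef_rot: [-0.111, 0.994, -0.0, -0.0]
force: [1.1, 0.0, 0.2]
finger_gap: 0.998
```

```bash
python3 -m pendant '[[[0,-45,0],0],[[0,-45,0],0],[[0,-45,0],0],[[0,-45,0],0],[[0,-45,0],0],[[0,-45,0],0],[[0,-45,0],0],[[0,-45,0],0],[[0,-45,0],0],[[0,-45,0],0]]'
python3 - <<'E'
from h import *
for n in("top0","side0"):
    im=load(n);P=cloud(im)[im["z_map"]>0]
    for y in np.arange(-.46,-.35,.02):
        r=[]
        for x in np.arange(.3,.6,.04):
            m=(abs(P[:,0]-x)<.02)&(abs(P[:,1]-y)<.01)
            r.append("%.2f"%P[m,2].max() if m.sum()>1 else " -- ")
        print(n,"y%.2f"%y,r)
E
```

```text
time_s: 2.1
tool_pos: [0.3717, -0.0455, 0.2311]
eef_rot: [-0.111, 0.994, 0.0, 0.0]
force: [1.1, -0.7, 0.7]
finger_gap: 0.996
top0 y-0.46 ['0.12', '0.03', '0.03', '0.03', '0.03', '0.00', '0.14', '0.15']
top0 y-0.44 ['0.10', '0.03', '0.03', '0.03', '0.00', '0.00', '0.14', '0.14']
top0 y-0.42 ['0.03', '0.03', '0.03', '0.00', '0.00', '0.00', '0.00', '0.14']
top0 y-0.40 ['0.03', '0.03', '0.00', '0.01', '0.00', '0.00', '0.00', '0.14']
top0 y-0.38 ['0.03', '0.00', '0.00', '0.05', '0.01', '0.00', '0.00', '0.14']
top0 y-0.36 ['0.00', '0.00', '0.00', '0.09', '0.05', '0.06', '0.01', '0.13']
side0 y-0.46 ['0.12', '0.12', '0.03', '0.03', '0.03', '0.00', '0.14', '0.15']
side0 y-0.44 ['0.11', '0.03', '0.03', '0.03', '0.00', '0.00', '0.14', '0.14']
side0 y-0.42 ['0.03', '0.03', '0.03', '0.00', ' -- ', '0.00', '0.00', '0.14']
side0 y-0.40 ['0.03', '0.03', '0.00', '0.00', ' -- ', ' -- ', ' -- ', '0.14']
side0 y-0.38 ['0.03', '0.00', '0.00', '0.00', ' -- ', ' -- ', ' -- ', '0.14']
side0 y-0.36 ['0.03', '0.00', '0.00', '0.09', '0.06', '0.05', ' -- ', '0.00']
```

```bash
python3 -m pendant '[[[0,-42,0],0],[[0,-42,0],0],[[0,-42,0],0],[[0,-42,0],0],[[0,-42,0],0],[[0,-42,0],0],[[0,-39,0],0],[[0,0,30],0],[[0,0,30],0],[[0,0,0],0]]'
python3 - <<'E'
from bench import arm
from h import *
for n in("top","side"):
    im=arm.get_image(n);pickle.dump(im,open(n+"1.pkl","wb"))
    crop(im,*((300,120,460,300) if n=="top" else (220,60,420,230)),3,f"pics/{n}1.png")
print(arm.read_state()["tool_pos"])
E
```

```text
time_s: 3.1
tool_pos: [0.4336, -0.325, 0.1662]
eef_rot: [-0.111, 0.994, 0.004, -0.003]
force: [-0.3, 0.4, -0.2]
finger_gap: 0.994
[ 0.4358023  -0.32711705  0.17116692]
```

View pics/top1.png

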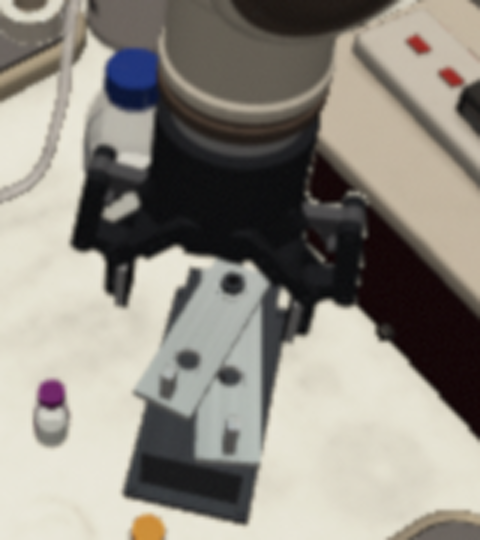

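View pics/side1.png

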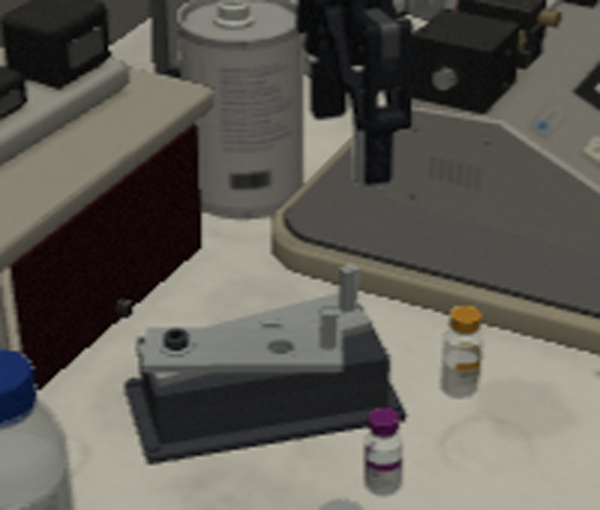

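```bash
python3 -m pendant '[[[0,0,27],0],[[0,0,27],0],[[0,0,27],0],[[0,0,26],0],[[0,0,0],0],[[0,0,0],0],[[0,0,0],0],[[0,0,0],0],[[0,0,0],0],[[0,0,0],0]]' 85 20
python3 - <<'E'
from bench import arm
from h import *
for n in("top","side"):
    im=arm.get_image(n);pickle.dump(im,open(n+"2.pkl","wb"))
    crop(im,*((300,150,460,300) if n=="top" else (230,100,420,230)),4,f"pics/{n}2.png")
print(arm.read_state()["tool_pos"],arm.read_state()["force"])
E
```

```text
time_s: 4.2
tool_pos: [0.4363, -0.3279, 0.065]
eef_rot: [-0.111, 0.994, -0.0, 0.0]
force: [-0.1, -0.1, 0.0]
finger_gap: 0.997
[ 0.43614528 -0.32762988  0.06457012] [-1.10145554 -0.16271796 -0.26942572]
```

View pics/top2.png

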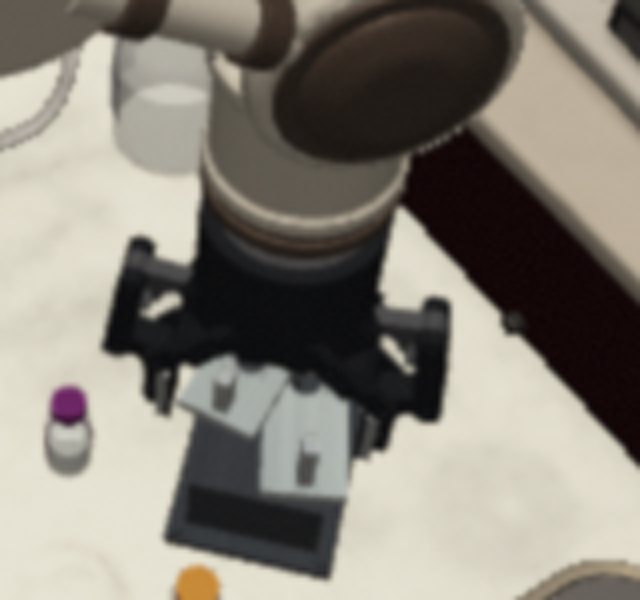

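View pics/side2.png

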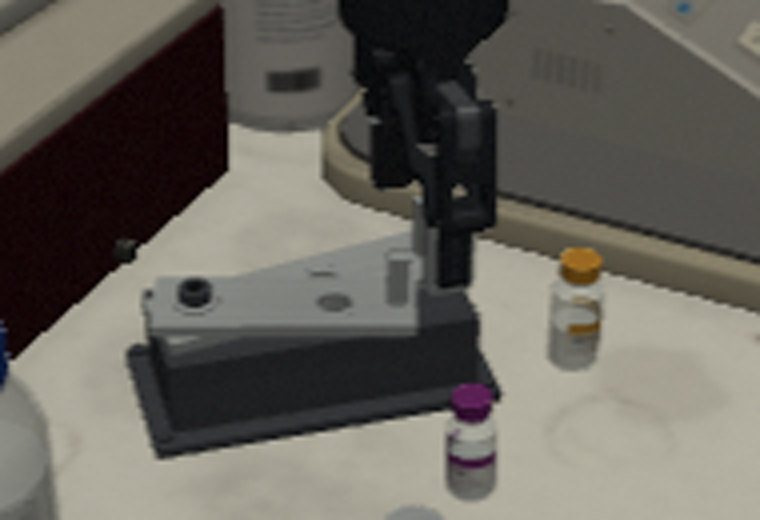

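```bash
python3 -m pendant '[[[-6,-2,0],0],[[-6,0,0],0],[[0,0,0],0],[[0,0,0],0],[[0,0,0],0],[[0,0,0],0],[[0,0,0],0],[[0,0,0],0],[[0,0,0],0],[[0,0,0],0]]' 85 20
python3 -m pendant '[[[0,0,0],0],[[0,0,0],0],[[0,0,0],0],[[0,0,0],0],[[0,0,0],0],[[0,0,0],0],[[0,0,0],0],[[0,0,0],0],[[0,0,0],0],[[0,0,0],0]]' 0 40
```

```text
time_s: 5.3
tool_pos: [0.4482, -0.3269, 0.0643]
eef_rot: [-0.111, 0.994, -0.0, 0.0]
force: [0.1, 0.3, 0.3]
finger_gap: 0.993
time_s: 6.3
tool_pos: [0.4478, -0.3268, 0.0641]
eef_rot: [-0.111, 0.994, 0.0, -0.0]
force: [-4.3, 0.6, 0.9]
finger_gap: 0.081
```

```bash
python3 -m pendant '[[[0,0,0],0],[[0,0,0],0],[[0,0,0],0],[[0,0,0],0],[[12,0,0],0],[[12,0,0],0],[[0,0,0],0],[[0,0,0],0],[[0,0,0],0],[[0,0,0],0]]' 70 40
python3 - <<'E'
from bench import arm
from h import *
for n in("top","side"):
    im=arm.get_image(n);pickle.dump(im,open(n+"3.pkl","wb"))
    crop(im,*((300,150,460,300) if n=="top" else (230,100,420,230)),4,f"pics/{n}3.png")
print(arm.read_state()["tool_pos"],arm.read_state()["force"])
E
```

```text
time_s: 7.3
tool_pos: [0.425, -0.3322, 0.0644]
eef_rot: [-0.111, 0.994, -0.0, 0.0]
force: [-0.0, -1.1, 0.1]
finger_gap: 0.819
[ 0.42501369 -0.33210009  0.06431842] [ 0.39308369 -0.55661276  0.03236612]
```

View pics/top3.png

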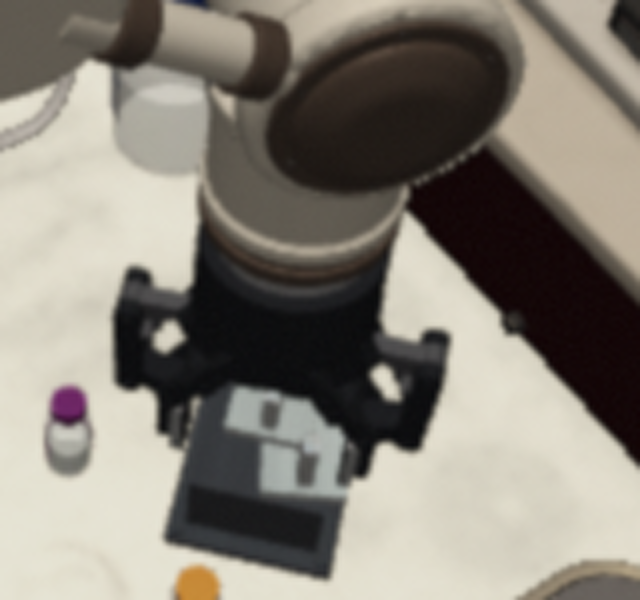

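View pics/side3.png

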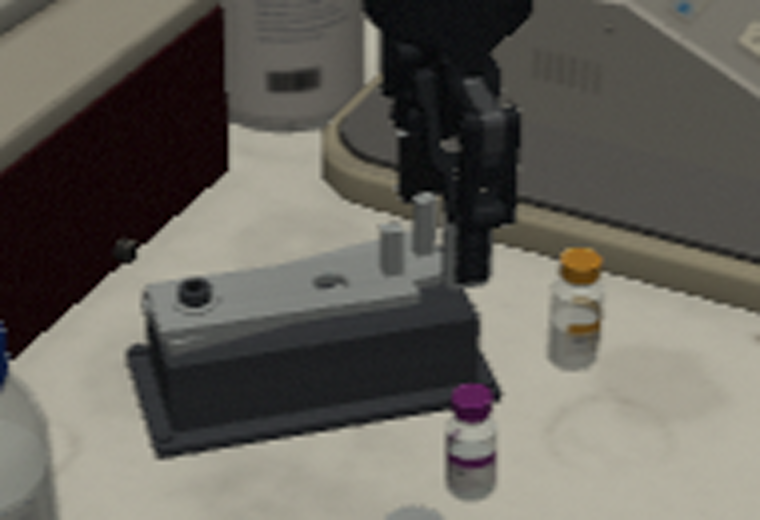

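```bash
python3 -m pendant '[[[0,0,0],0],[[0,0,0],0],[[0,0,0],0],[[0,0,0],0],[[0,0,0],0],[[0,0,0],0],[[0,0,0],0],[[0,0,0],0],[[0,0,0],0],[[0,0,0],0]]' 0 40
python3 -m pendant '[[[0,0,0],0],[[0,0,0],0],[[0,0,0],0],[[0,0,-25],0],[[0,0,-40],0],[[0,20,-40],0],[[0,45,0],0],[[0,45,0],0],[[0,45,0],0],[[0,0,0],0]]' 70 40
python3 - <<'E'
from bench import arm
from h import *
for n in("top","side"):
    im=arm.get_image(n);pickle.dump(im,open(n+"4.pkl","wb"))
    crop(im,*((300,150,460,300) if n=="top" else (230,100,420,230)),4,f"pics/{n}4.png")
print(arm.read_state()["tool_pos"],arm.read_state()["force"])
E
```

```text
time_s: 8.4
tool_pos: [0.425, -0.3326, 0.0648]
eef_rot: [-0.111, 0.994, -0.001, 0.0]
force: [-0.8, -2.5, 5.2]
finger_gap: 0.078
time_s: 9.4
tool_pos: [0.3887, -0.1758, 0.1677]
eef_rot: [-0.113, 0.994, 0.002, -0.001]
force: [0.1, -0.4, 0.0]
finger_gap: 0.822
[ 0.3904714  -0.18006142  0.16904324] [ 1.41460427  0.54539689 -0.73777579]
```

View pics/top4.png

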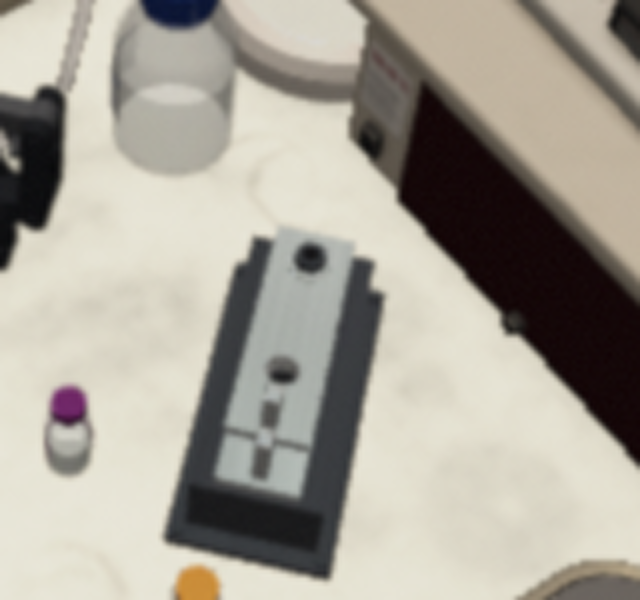

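View pics/side4.png

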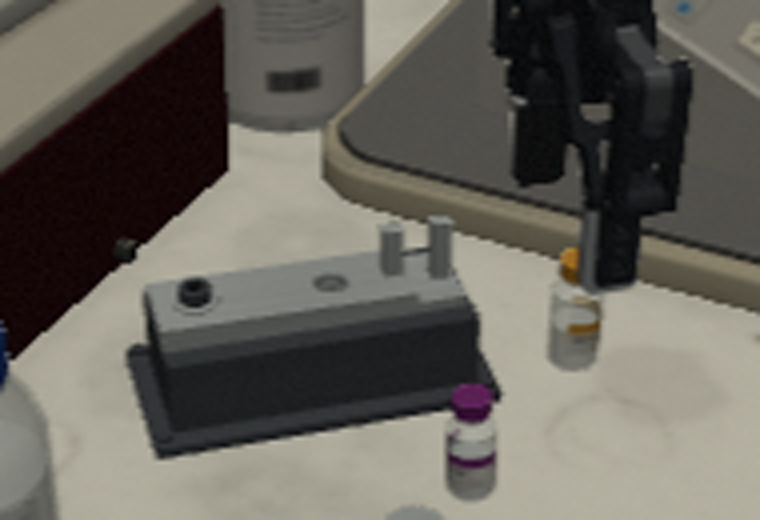

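```bash
python3 - <<'E'
from h import *
t=load("top4");s=load("side4")
T=lambda x,y:(300+x/4-.4,150+y/4-.4)
S=lambda x,y:(230+x/4-.4,100+y/4-.4)
print("hole",ray(t,T(283,370),.058),ray(s,S(331,283),.058))
print("bolt",ray(t,T(310,257),.067),ray(s,S(194,291),.067))
print("lugs",ray(t,T(272,392),.084),ray(s,S(391,226),.084),ray(t,T(265,437),.084),ray(s,S(440,219),.084))
from bench import arm
p=arm.read_state()["tool_pos"];d=np.array([.4528,-.1112])-p[:2];print(p,d@[-.9755,-.2202],d@[-.2202,.9755])
E
```

```text
hole [ 0.47710898 -0.32051617  0.058     ] [ 0.47867344 -0.31944992  0.058     ]
bolt [ 0.53863598 -0.30764121  0.067     ] [ 0.54270552 -0.30311594  0.067     ]
lugs [ 0.44749021 -0.32549256  0.084     ] [ 0.44995794 -0.32734512  0.084     ] [ 0.42434588 -0.33220209  0.084     ] [ 0.42656934 -0.33217638  0.084     ]
[ 0.3904714  -0.18006142  0.16904324] -0.07596483716738503 0.053449553321108983
```

```bash
python3 -m pendant '[[[-25,18,0],0],[[-25,18,0],0],[[-26,17,0],0],[[0,0,0],0],[[0,0,20],0],[[0,0,20],0],[[0,0,0],0],[[0,0,0],0],[[0,0,0],0],[[0,0,0],0]]' 70 40
python3 - <<'E'
from bench import arm
from h import *
for n in("top","side"):
    im=arm.get_image(n);pickle.dump(im,open(n+"5.pkl","wb"))
    crop(im,*((210,120,370,270) if n=="top" else (280,140,430,280)),4,f"pics/{n}5.png")
p=arm.read_state()["tool_pos"];d=np.array([.4528,-.1112])-p[:2];print(p,d@[-.9755,-.2202],d@[-.2202,.9755])
E
```

```text
time_s: 10.5
tool_pos: [0.4538, -0.1133, 0.1305]
eef_rot: [-0.111, 0.994, -0.001, 0.001]
force: [-0.1, -0.4, 0.4]
finger_gap: 0.823
[ 0.45360026 -0.11288365  0.13014582] 0.0004099165289877169 0.0018186176302422642
```

View pics/top5.png

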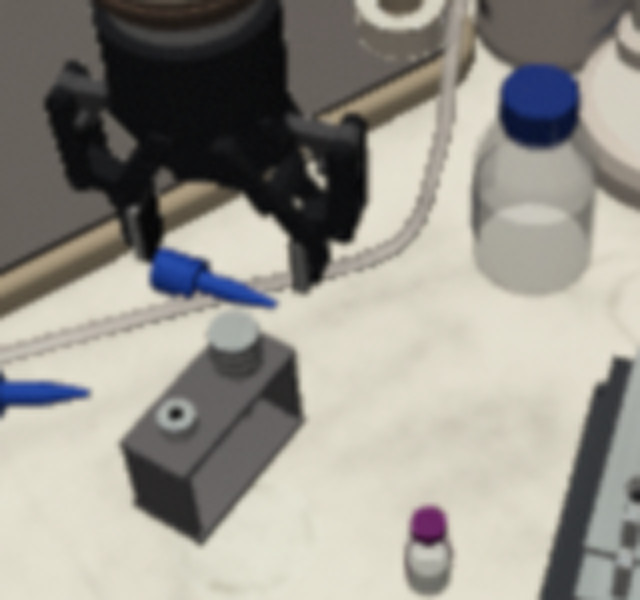

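View pics/side5.png

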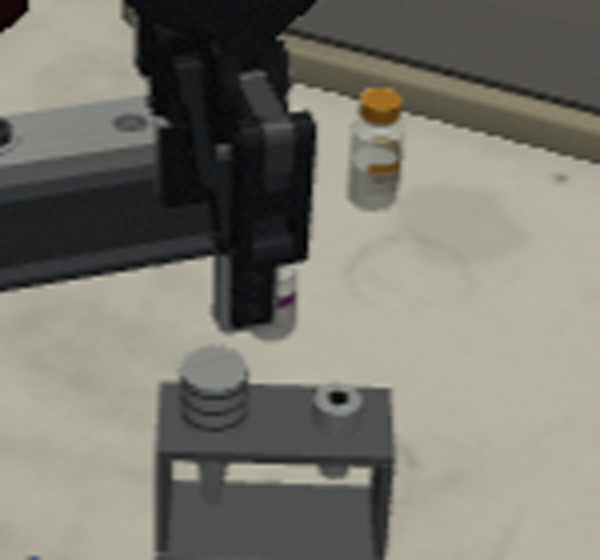

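```bash
python3 - <<'E'
from h import *
for k in range(6):
  for n in("top","side"):
    im=load(n+str(k));h=cv2.cvtColor(im["frame"],cv2.COLOR_RGB2HSV)
    m=cv2.inRange(h,(108,150,60),(128,255,255))
    nn,l,st,c=cv2.connectedComponentsWithStats(m)
    print(n,k,[(c[i].round(0).tolist(),int(st[i,4]),ray(im,c[i],.012)[:2].round(3).tolist()) for i in range(1,nn) if st[i,4]>25 and c[i][1]>120])
E
```

```text
top 0 [([345.0, 143.0], 197, [0.741, -0.142]), ([277.0, 184.0], 160, [0.553, -0.063]), ([220.0, 210.0], 196, [0.435, 0.008])]
side 0 [([217.0, 184.0], 302, [0.667, -0.348]), ([5.0, 220.0], 451, [1.042, -0.255]), ([287.0, 263.0], 298, [0.527, -0.121]), ([363.0, 314.0], 206, [0.414, -0.011])]
top 1 [([344.0, 143.0], 194, [0.739, -0.141]), ([259.0, 189.0], 161, [0.521, -0.035]), ([209.0, 218.0], 201, [0.405, 0.015])]
side 1 [([217.0, 184.0], 308, [0.667, -0.347]), ([6.0, 220.0], 455, [1.042, -0.255]), ([291.0, 304.0], 442, [0.521, -0.034]), ([372.0, 328.0], 532, [0.406, 0.016])]
top 2 [([345.0, 139.0], 50, [0.754, -0.137]), ([259.0, 189.0], 163, [0.52, -0.035]), ([209.0, 218.0], 202, [0.405, 0.016])]
side 2 [([217.0, 184.0], 306, [0.667, -0.348]), ([6.0, 220.0], 463, [1.041, -0.254]), ([291.0, 304.0], 442, [0.521, -0.034]), ([372.0, 328.0], 533, [0.406, 0.016])]
top 3 [([343.0, 143.0], 124, [0.738, -0.138]), ([259.0, 189.0], 162, [0.52, -0.035]), ([209.0, 218.0], 202, [0.405, 0.016])]
side 3 [([217.0, 184.0], 310, [0.667, -0.347]), ([6.0, 220.0], 461, [1.042, -0.254]), ([291.0, 304.0], 442, [0.521, -0.034]), ([372.0, 328.0], 532, [0.406, 0.016])]
top 4 [([345.0, 143.0], 207, [0.74, -0.142]), ([265.0, 191.0], 89, [0.522, -0.049]), ([209.0, 218.0], 201, [0.405, 0.015])]
side 4 [([217.0, 184.0], 308, [0.667, -0.347]), ([6.0, 220.0], 460, [1.042, -0.254]), ([291.0, 304.0], 442, [0.521, -0.034]), ([372.0, 328.0], 531, [0.406, 0.016])]
top 5 [([345.0, 143.0], 201, [0.741, -0.142]), ([259.0, 189.0], 166, [0.52, -0.034]), ([209.0, 218.0], 201, [0.405, 0.015])]
side 5 [([217.0, 184.0], 312, [0.667, -0.347]), ([6.0, 220.0], 470, [1.041, -0.254]), ([291.0, 304.0], 442, [0.521, -0.034]), ([372.0, 328.0], 531, [0.406, 0.016])]
```

```bash
python3 -m pendant '[[[0,2,15],0],[[0,0,20],0],[[0,0,15],0],[[0,0,10],0],[[0,0,4],0],[[0,0,0],0],[[0,0,0],0],[[0,0,0],0],[[0,0,0],0],[[0,0,0],0]]' 70 40
python3 -m pendant '[[[0,0,0],0],[[0,0,0],0],[[0,0,0],0],[[0,0,0],0],[[0,0,0],0],[[0,0,0],0],[[0,0,0],0],[[0,0,0],0],[[0,0,0],0],[[0,0,0],0]]' 0 90
```

```text
time_s: 11.6
tool_pos: [0.4529, -0.1107, 0.0657]
eef_rot: [-0.111, 0.994, -0.0, 0.0]
force: [0.0, -0.2, 0.6]
finger_gap: 0.823
time_s: 12.6
tool_pos: [0.4527, -0.1105, 0.0657]
eef_rot: [-0.111, 0.994, 0.0, -0.0]
force: [-2.2, 1.1, 5.9]
finger_gap: 0.261
```

```bash
python3 -m pendant '[[[0,0,-10],0],[[0,0,-20],0],[[0,0,-25],0],[[0,0,-25],0],[[0,0,-20],0],[[0,0,0],0],[[0,0,0],0],[[0,0,0],0],[[0,0,0],0],[[0,0,0],0]]'
python3 - <<'E'
from bench import arm
from h import *
for n in("top","side"):
    im=arm.get_image(n);pickle.dump(im,open(n+"6.pkl","wb"))
    crop(im,*((210,100,370,250) if n=="top" else (260,100,410,250)),4,f"pics/{n}6.png")
p=arm.read_state()["tool_pos"];d=np.array([.4778,-.3201])-p[:2];print(p,d@[-.9755,-.2202],d@[-.2202,.9755])
E
```

```text
time_s: 13.6
tool_pos: [0.4521, -0.1102, 0.1642]
eef_rot: [-0.111, 0.994, 0.001, -0.001]
force: [0.3, -0.4, -1.5]
finger_gap: 0.258
[ 0.45235576 -0.11040831  0.16471255] 0.0213532570279313 -0.21015706892229588
```

View pics/top6.png

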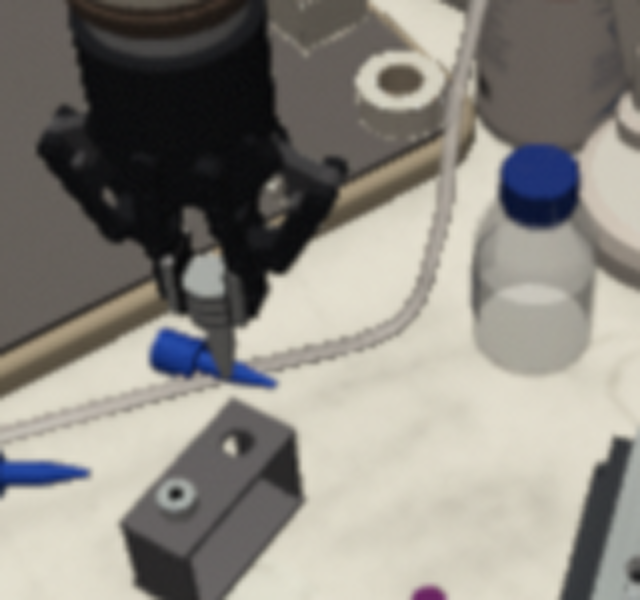

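View pics/side6.png

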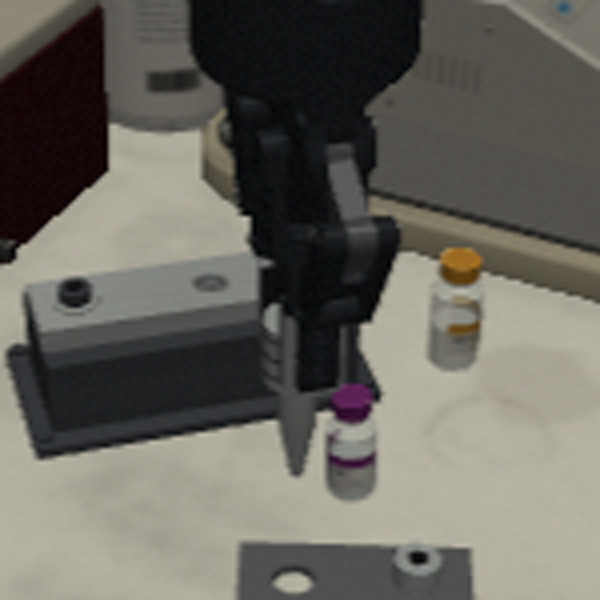

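```bash
python3 - <<'E'
from h import *
t=load("top6");s=load("side6")
a=ray(t,(210+227/4-.4,100+377/4-.4),.115);b=ray(s,(260+297/4-.4,100+473/4-.4),.115);print(a,b)
C=[];D=[]
for im,uv in((t,(266.3,193.8)),(s,(333.8,217.8))):
    c=-im["R"].T@im["t"];d=ray(im,uv,.0)-c;d/=np.linalg.norm(d);C.append(c);D.append(d)
A=sum(np.eye(3)-np.outer(d,d) for d in D);B=sum((np.eye(3)-np.outer(d,d))@c for c,d in zip(C,D));print(np.linalg.solve(A,B))
E
```

```text
[ 0.45073845 -0.11037609  0.115     ] [ 0.45285927 -0.11008236  0.115     ]
[ 0.45212981 -0.11011239  0.11446831]
```

```bash
python3 -m pendant '[[[0,-30,0],0],[[3,-35,0],0],[[4,-35,0],0],[[4,-35,0],0],[[4,-35,0],0],[[4,-25,0],0],[[2,-15,0],0],[[0,0,0],0],[[0,0,20],0],[[0,0,20],0]]'
python3 -m pendant '[[[0,0,10],0],[[0,0,0],0],[[0,0,0],0],[[0,0,0],0],[[0,0,0],0],[[0,0,0],0],[[0,0,0],0],[[0,0,0],0],[[0,0,0],0],[[0,0,0],0]]'
python3 - <<'E'
from bench import arm
from h import *
for n in("top","side"):
    im=arm.get_image(n);pickle.dump(im,open(n+"7.pkl","wb"))
    crop(im,*((300,150,460,300) if n=="top" else (230,80,420,230)),4,f"pics/{n}7.png")
st=arm.read_state();p=st["tool_pos"];d=np.array([.4779,-.3201])-p[:2];print(p,d@[-.9755,-.2202],d@[-.2202,.9755],st["force"],st["moment"])
E
```

```text
time_s: 14.7
tool_pos: [0.479, -0.319, 0.1254]
eef_rot: [-0.111, 0.994, -0.0, 0.0]
force: [0.1, 0.8, -1.5]
finger_gap: 0.255
time_s: 15.7
tool_pos: [0.4784, -0.32, 0.1153]
eef_rot: [-0.111, 0.994, 0.0, -0.0]
force: [-0.2, -0.4, -1.4]
finger_gap: 0.255
[ 0.47842292 -0.32000456  0.11526612] 0.0005311288873604819 2.2043140667205618e-05 [ 0.36458655  0.42165331 -1.72089951] [-0.01774185  0.0152718  -0.01531804]
```

View pics/top7.png

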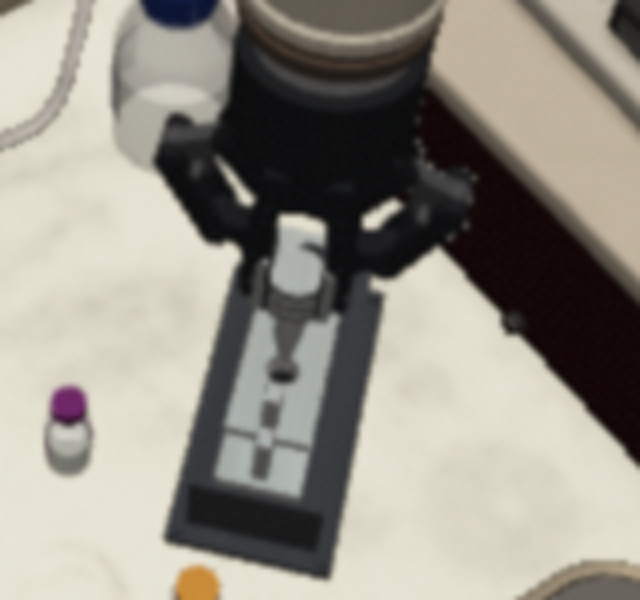

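View pics/side7.png

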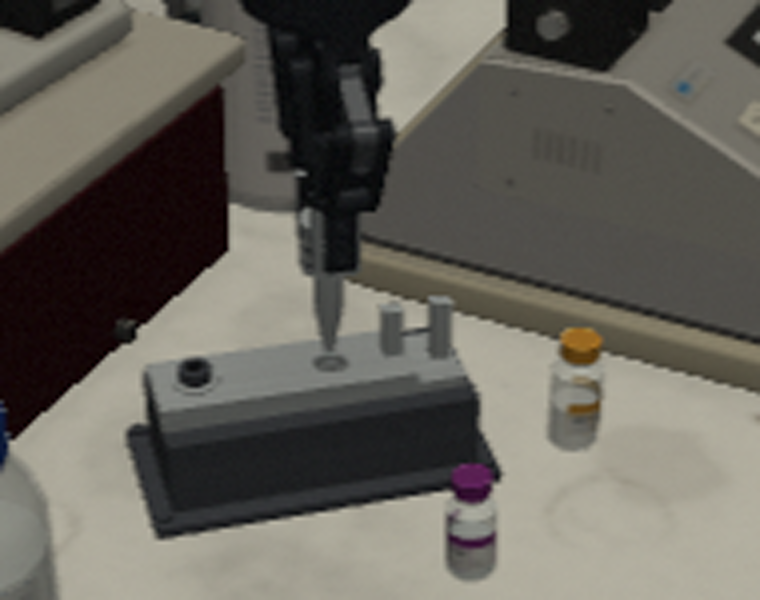

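```bash
python3 -m pendant '[[[0,0,3],0],[[0,0,3],0],[[0,0,3],0],[[0,0,3],0],[[0,0,3],0],[[0,0,2],0],[[0,0,2],0],[[0,0,2],0],[[0,0,2],0],[[0,0,0],0]]'
```

```text
time_s: 16.8
tool_pos: [0.4783, -0.3199, 0.092]
eef_rot: [-0.111, 0.994, 0.0, -0.0]
force: [-0.3, -0.7, -0.8]
finger_gap: 0.255
```

```bash
python3 -m pendant '[[[0,0,2],0],[[0,0,2],0],[[0,0,2],0],[[0,0,2],0],[[0,0,2],0],[[0,0,0],0],[[0,0,0],0],[[0,0,0],0],[[0,0,0],0],[[0,0,0],0]]'
```

```text
time_s: 17.8
tool_pos: [0.4785, -0.32, 0.0824]
eef_rot: [-0.111, 0.994, -0.0, 0.0]
force: [0.1, 0.8, -1.4]
finger_gap: 0.256
```

```bash
python3 -m pendant '[[[0,0,2],0],[[0,0,2],0],[[0,0,2],0],[[0,0,2],0],[[0,0,2],0],[[0,0,0],0],[[0,0,0],0],[[0,0,0],0],[[0,0,0],0],[[0,0,0],0]]'
```

```text
time_s: 18.8
tool_pos: [0.4784, -0.3202, 0.0723]
eef_rot: [-0.111, 0.994, -0.0, -0.0]
force: [-1.1, -4.1, -2.7]
finger_gap: 0.257
```

```bash
python3 -m pendant '[[[0,0,2],0],[[0,0,2],0],[[0,0,2],0],[[0,0,1],0],[[0,0,1],0],[[0,0,1],0],[[0,0,0],0],[[0,0,0],0],[[0,0,0],0],[[0,0,0],0]]'
```

```text
time_s: 19.8
tool_pos: [0.4785, -0.3206, 0.0636]
eef_rot: [-0.111, 0.994, -0.001, -0.0]
force: [-3.2, -4.8, 2.7]
finger_gap: 0.255
```

```bash
python3 -m pendant '[[[0,0,1],0],[[0,0,1],0],[[0,0,0.5],0],[[0,0,0.5],0],[[0,0,0],0],[[0,0,0],0],[[0,0,0],0],[[0,0,0],0],[[0,0,0],0],[[0,0,0],0]]'
```

```text
time_s: 20.8
tool_pos: [0.4784, -0.3207, 0.0616]
eef_rot: [-0.111, 0.994, -0.001, -0.0]
force: [-5.8, -1.8, 10.5]
finger_gap: 0.258
```

```bash
python3 -m pendant '[[[0,0,1],0],[[0,0,0],0],[[0,0,0],0],[[0,0,0],0],[[0,0,0],0],[[0,0,0],0],[[0,0,0],0],[[0,0,0],0],[[0,0,0],0],[[0,0,0],0]]'
python3 -m pendant '[[[0,0,-1],0],[[0,0,0],0],[[0,0,0],0],[[0,0,0],0],[[0,0,-10],0],[[0,0,-20],0],[[0,0,-30],0],[[0,0,-20],0],[[0,0,0],0],[[0,0,0],0]]' 60 40
```

```text
time_s: 21.8
tool_pos: [0.4784, -0.3208, 0.0615]
eef_rot: [-0.111, 0.994, -0.001, -0.0]
force: [-8.3, -0.8, 14.9]
finger_gap: 0.258
time_s: 22.8
tool_pos: [0.4786, -0.3201, 0.1407]
eef_rot: [-0.111, 0.994, -0.0, 0.0]
force: [0.2, 0.2, -0.4]
finger_gap: 0.701
```

```bash
python3 -m pendant '[[[0,0,0],0],[[0,0,0],0],[[0,0,0],0],[[0,0,0],0],[[0,0,0],0],[[0,0,0],0],[[0,0,15],0],[[0,0,20],0],[[0,0,12],0],[[0,0,3],0]]' 0 40
python3 -m pendant '[[[0,0,2],0],[[0,0,2],0],[[0,0,2],0],[[0,0,1],0],[[0,0,1],0],[[0,0,1],0],[[0,0,0],0],[[0,0,0],0],[[0,0,0],0],[[0,0,0],0]]'
```

```text
time_s: 23.8
tool_pos: [0.4772, -0.3187, 0.0876]
eef_rot: [-0.111, 0.994, 0.002, -0.001]
force: [0.4, 0.6, 0.8]
finger_gap: 0.0
time_s: 24.8
tool_pos: [0.4791, -0.3208, 0.0839]
eef_rot: [-0.111, 0.994, -0.001, 0.0]
force: [-4.8, 3.0, 11.6]
finger_gap: -0.002
```

Firm contact at 83.9 mm matches the expected head top (84 mm). I'll press a little harder, then withdraw and look.

```bash
python3 -m pendant '[[[0,0,1.5],0],[[0,0,1.5],0],[[0,0,0],0],[[0,0,0],0],[[0,0,0],0],[[0,0,0],0],[[0,0,0],0],[[0,0,0],0],[[0,0,0],0],[[0,0,0],0]]'
python3 -m pendant '[[[0,0,-20],0],[[0,0,-35],0],[[0,0,-45],0],[[0,0,-30],0],[[0,40,0],0],[[0,45,0],0],[[0,45,0],0],[[0,40,0],0],[[0,0,0],0],[[0,0,0],0]]'
python3 - <<'E'
from bench import arm
from h import *
for n in("top","side"):
    im=arm.get_image(n);pickle.dump(im,open(n+"8.pkl","wb"))
    crop(im,*((240,130,420,280) if n=="top" else (230,100,420,250)),4,f"pics/{n}8.png")
    P=cloud(im);m=(np.hypot(P[...,0]-.4775,P[...,1]+.3202)<.011)&(im["z_map"]>0)&(P[...,2]>.07)&(P[...,2]<.11)
    print(n,m.sum(),np.median(P[m],0))
    m=(np.hypot(P[...,0]-.5407,P[...,1]+.3061)<.006)&(im["z_map"]>0)
    print("bolt z",np.median(P[m][:,2]))
print(arm.read_state()["tool_pos"])
E
```

```text
time_s: 25.8
tool_pos: [0.4796, -0.3219, 0.0837]
eef_rot: [-0.111, 0.994, -0.002, 0.001]
force: [-9.5, 6.9, 26.8]
finger_gap: 0.004
time_s: 26.8
tool_pos: [0.4412, -0.1539, 0.2088]
eef_rot: [-0.112, 0.994, -0.001, 0.0]
force: [-0.0, 0.1, -0.0]
finger_gap: 0.003
top 90 [ 0.47710804 -0.3199581   0.08421331]
bolt z 0.06658105933018287
side 84 [ 0.47552102 -0.31763897  0.08395427]
bolt z 0.06671900696132985
[ 0.44139819 -0.15512839  0.2087284 ]
```

View pics/top8.png

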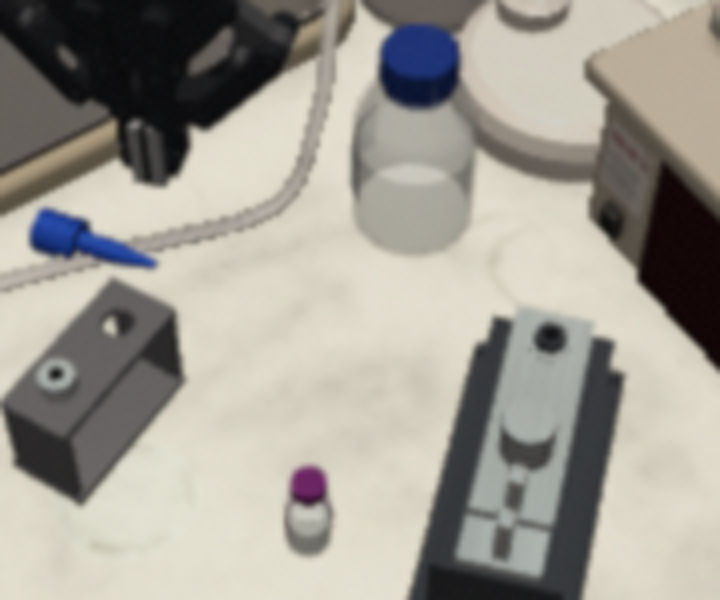

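View pics/side8.png

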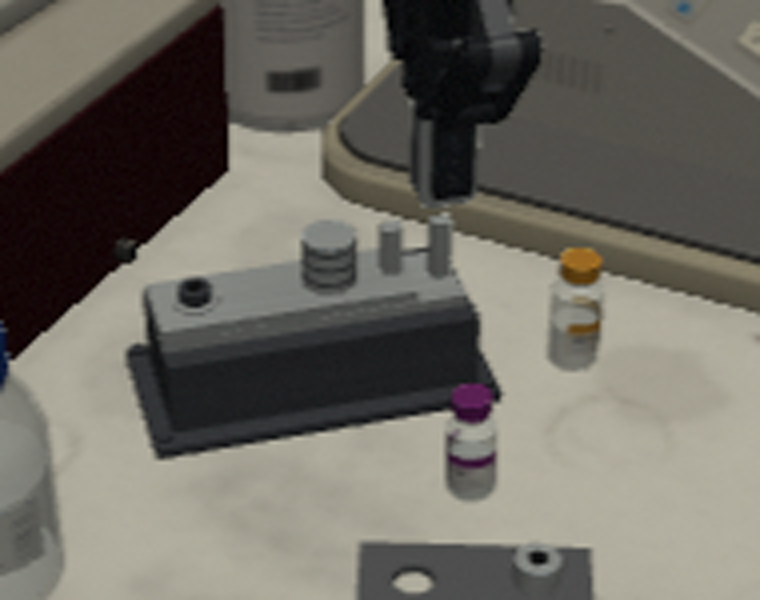

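The pin head sits flat on the upper leaf (side crop at 330,255), its top at 84 mm. The stub pin is still in the stand, and the vials and bottle are where they were. Handing in.

```bash
python3 -c "
from bench import arm
print(arm.finish_job())"
```

```text
the job is handed in; nothing more can be done
None
```

The tapered pin is fully home through both leaves into the block, with its head flat on the upper leaf. I handed the job in at about 27 s.

I pinched each leaf's lug onto the block's middle line, first the upper leaf and then the lower. Then I took the pin from the stand by its head, lowered it through the holes, and pressed its head down with the shut fingers.

**Last checks**
- **Pin height:** with a 27 N push on top, the fingertips read 83.7 mm. Depth from the two cameras put the head top at 84.2 mm and 84.0 mm, against the expected 84 mm.
- **Leaves:** they look in line in both pictures.
- **Bystanders:** the stub pin is still in the stand, and the vials and bottle look unmoved.
- **Robot:** the gripper is clear and touching nothing.

**Disagreements**
- **Cameras:** the two cameras disagree by 1.5 to 5 mm sideways, so I used their mean. That mean matched the arm's readings at the lugs to within about 1 mm.
- **Blue look-alike pins:** both moved in the first three seconds, one of them tipping over, before the gripper was near them. They have lain still on the bench since.

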